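# Aim the inspection camera into the pipe sample

### The arm

A 7-joint arm with a two-finger parallel gripper is mounted at the origin on the work surface. World frame = base frame: x ahead of the robot, y to its left, z up, the work surface at z = 0. Lengths are in m, angles in rad, forces in N, time in s.
With the tool pointing down it reaches from about 0.425 to 0.875 m from the base axis. Payload 8.4 kg.
Tool frame: the origin (TCP) lies on the mounting face of the last link; the fingertips stand 173 mm ahead of it and the grasp point (between the pads) lies 155 mm ahead of it; z points along the fingers, y is the line along which they close (so a half turn about z gives the same grasp; the last joint's range is limited). The gripper opens to 85 mm and grips with 20 to 120 N. Pads are 22 mm wide; open, the fingers measure 114 mm over their backs; the gripper's body (76 mm by 85 mm) begins 54 mm behind the grasp point. The pads swing forward as they close: fully open they stand 13 mm farther back than shut.
Start: joints at [-1.322, 0.333, 0.04, 1.465, -0.013, 1.343, -0.059], TCP at [0.222, 0.611, 0.405] pointing down, gripper open.
Joint ranges: [-2.58, 2.58], [-0.38, 2.09], [-1.3, 1.39], [0.25, 2.4], [-1.5, 4.64], [0.08, 2.09], [-2.65, 2.65]. Speed limits (rad/s): [2.22, 2.22, 2.79, 2.79, 3.14, 3.14, 3.14].

### API

Orientations are given as a 3x3 rotation matrix whose columns are the frame's x, y, z axes.
In Python, from rig import manip, camera, camera_info, hand_in gives the robot as it stands.
- The arm moves only by the tool carry_out, never from a script. Its argument "rows" is a list of rows, each a list of 7 numbers: the shift along the tool's x, y, z each as a share of 10 cm, from -1 to 1, then the turn, a rotation vector about the tool's x, y, z each as a share of 180 degrees, from -1 to 1, then the opening, from 0 (shut) to 1 (fully open). In form: [[dx, dy, dz, ax, ay, az, hand], ...]. A call has 1 to 12 rows; each row is the pose to reach, as a shift and turn from the pose commanded when the call began, along the tool's axes at that moment, turning the shorter way round; what a row does not reach only later rows make up. A row lasts 1/8 s, in which the tool goes at most 62.5 mm and 10.7 degrees, less where a joint would pass 70% of its speed; a pose out of reach is approached as far as the arm can. A call with a number of a shift or a turn outside -1 to 1 is refused whole. A call with a gripper value outside its range is refused whole. The fingers move at their own pace and stop on an object; the grip force is fixed at half the most. Time passes only in rows, so rows that repeat a pose let the fingers close. It gives the time, the measured TCP pose, the force, the opening and the grip force at its end, in the units of the state.
- manip.get_state(): the state, without advancing time (a new reading comes with each control period).
- camera(name): name is "scene" or "top" or "wrist"; returns the picture (480x640x3 uint8, blue, green, red); there is no depth.
- camera_info(name): a dict with "intrinsics" (3x3 intrinsics, pixels), "world_from_camera" (4x4, takes a point from camera to world coordinates); the wrist camera has in their place "T_tool_cam" (4x4, takes a point from camera to tool coordinates, whose origin is the TCP and whose axes are the flange's). Camera axes: x right, y up, looking along -z (the intrinsics and any distortion apply to the point x, -y, -z); pixel columns grow to the right and rows downward; lengths in m; the calibration is good to about 2 mm. A picture is of the moment at which its call begins: read the wrist's pose just before it. camera_info takes no time and is no camera call.
- hand_in(): hands the job in; it is judged then, once.
The state is a dict: "time_s": time; "joint_pos": joint angles; "joint_velocities": joint speeds; "effort": joint torques, N m; "position": TCP position; "tcp_rot": TCP orientation; "wrist_force": force on the tool from outside, world axes, zero at the start; "wrist_torque": the same for the moment, N m; "gripper_width": finger opening in m; "grasp_force": force on a finger pad.
Only numpy, scipy, OpenCV 4.12 (cv2) and the standard library are available. Lean on these libraries where they do the work, as an engineer would, in place of code of your own. Each camera call takes 0.05 s, during which the arm holds its last target. There are 200 camera calls.

### The job

Free the inspection camera head parked on the stand by turning the captive hex nut about a quarter turn anticlockwise so its keeper swings clear, then draw the camera straight up out of its socket. Tilt it to look down the bore of the wider of the two pipe samples: lens facing the mouth, centred and in line with the pipe, about 5 cm outside the mouth, touching nothing but the gripper; the program finishes while still holding it there. Do not bump the camera against the pipes, and leave everything else on the table where it is.

Things in the scene. Friction and masses are not known exactly. Their poses are not given: they have to be found in the camera images.
- stand: parking stand, fixed: grey block on a 90 x 200 mm foot plate. Origin on the table under its middle, z up. At y = +47.5 mm a vertical socket (bore 35 mm, 68 deep, mouth 75 mm above the table) holds the camera head; at y = -47.5 mm a post bears the captive nut. Stand and both pipes are side by side in any order, neighbours 230 to 310 mm apart
- nut (a joint): turn of the captive hex nut about its vertical axis, rad: 0 = keeper over the camera's flange (locked; may start up to 0.15), grows anticlockwise seen from above, stop at 1.57. Friction only (about 0.08 N m): it stays where it is left and does not rise
- nut_grip (a point): on the axis of the steel hex nut, 112 mm above the table: where to grip. Nut 30 mm across flats, 36 tall, top at 124.5 mm, clear above. x axis (turns with the nut) is normal to a pair of flats; y points along the keeper, a 6 mm steel arm under the nut (top 88.5 mm above the table) reaching 80 mm over the camera's flange. Camera axis 95 mm from nut axis
- camera_head: inspection camera head, round, metal, no cable, 123 mm long, 0.18 to 0.33 kg. Origin: centre of the lens face; z along the body away from the lens (up while parked, lens down). From the lens: barrel 30 mm dia to 62 mm; flange 48 mm dia 62 to 68 mm (rests on the stand); grip neck 28 mm dia 68 to 123 mm (parked: 81 to 136 mm above the table). Draw straight up 65 mm to clear the socket
- lens (a point): centre of the camera head's lens face (13 mm above the table while parked), same axes as the camera head
- camera_grip (a point): on the camera head's axis in its grip neck, 98 mm from the lens face, same axes: where to grip it from above
- wide_mouth (a point): the WIDER pipe sample: white plastic tube, 82 mm outside, 75 mm bore, 120 mm long, open both ends, fixed in a plywood cradle, leaning 40 degrees from vertical, mouth up and towards the robot. Point: centre of the mouth, 137 mm above the table; z axis = pipe's axis, out of the mouth; y axis level
- narrow_mouth (a point): the narrower pipe sample: white plastic tube, 50 mm outside, 43 mm bore, 120 mm long, open both ends, fixed in a plywood cradle, leaning 40 degrees from vertical, mouth up and towards the robot. Point: centre of the mouth, 137 mm above the table; z axis = pipe's axis, out of the mouth; y axis level; not the one to look into
- wrench: loose open-ended wrench lying on the table, 170 mm; bystander
- tape_roll: loose roll of tape lying flat, 90 mm across, 25 mm tall; bystander
- pipe_collar: loose white plastic pipe collar, 60 mm across, 40 mm tall; bystander
- spool: loose spool of green thread with an orange core, 80 mm across, 160 mm tall; bystander
- jar: loose closed jar, 70 mm across, 90 mm tall; bystander
- sprayer: loose pump sprayer, white bottle 114 mm across, 242 mm tall; bystander
- screwdriver: loose screwdriver lying on the table; bystander
- wide_cradle: plywood cradle of the wider pipe, with the pipe in it, fixed for good: base 135 x 100 x 15 mm, origin on the table straight under the centre of the pipe's mouth, the cradle reaching from there 125 mm along its +x (away from the robot); highest point the mouth's upper rim, 164 mm above the table
- narrow_cradle: the same cradle with the narrower pipe; highest point 153 mm above the table
Mind the look-alikes: they are no part of the job. What is shaped like the camera_head but purple is not meant. What is shaped like the stand but red is not meant.

How it is judged:
By the outcome, as a careful person would: the job done as asked, in the order asked, and still so for the second after the job is handed in, while the arm keeps its last pose, push and grip.
It also fails if it takes over 51 s, if anything falls off the work surface, if the arm or the gripper's body presses on something with over 40 N, if the wrist force passes 120 N, or if a joint passes its speed limit or range.

## Working session

There is one attempt and no reset: what is moved stays moved. The work goes in short steps, Python scripts to look and compute and a tool call to move; the robot and the scene stay as the last step left them, time stands still between calls to the robot, and variables do not carry over. Pictures are saved under pics/ and viewed, at most 10 in all, crops included, and the job is handed in when it is done.

Besides the shell and the picture viewer there is one more tool, called after "Call:" as name([rows], argument=value, ...), one row to a line, values as JSON. carry_out: Moves the arm, as the interface text tells. Shift numbers are shares of 10 cm and turn numbers shares of 180 degrees, none past 1 either way. Its arguments: {"type":"object","properties":{"rows":{"type":"array"}},"required":["rows"]}

```bash
mkdir -p pics
python3 - <<'E'
from rig import manip,camera,camera_info
import cv2,numpy as np
np.set_printoptions(precision=4,suppress=True)
for n in("scene","top","wrist"):
    im=camera(n);cv2.imwrite(f"pics/{n}0.png",im);print(n,camera_info(n))
s=manip.get_state();print(s)
E
ls
```

```text
scene {'intrinsics': array([[554.8941,   0.    , 321.951 ],
       [  0.    , 554.8941, 242.2089],
       [  0.    ,   0.    ,   1.    ]]), 'world_from_camera': array([[ 0.4217, -0.6271,  0.6549,  1.5015],
       [ 0.9066,  0.3031, -0.2935, -0.4158],
       [-0.0145,  0.7175,  0.6964,  1.0836],
       [ 0.    ,  0.    ,  0.    ,  1.    ]])}
top {'intrinsics': array([[471.4544,   0.    , 318.8416],
       [  0.    , 471.4544, 234.7193],
       [  0.    ,   0.    ,   1.    ]]), 'world_from_camera': array([[-0.0521,  0.9703, -0.2363,  0.3314],
       [-0.9986, -0.0509,  0.0114,  0.0094],
       [-0.001 ,  0.2365,  0.9716,  1.1543],
       [ 0.    ,  0.    ,  0.    ,  1.    ]])}
wrist {'intrinsics': array([[388.1957,   0.    , 319.4368],
       [  0.    , 388.1957, 235.3313],
       [  0.    ,   0.    ,   1.    ]]), 'T_tool_cam': array([[-0.0012,  0.9487,  0.3162,  0.0819],
       [ 1.    ,  0.001 ,  0.001 , -0.0006],
       [ 0.0007,  0.3162, -0.9487,  0.0305],
       [ 0.    ,  0.    ,  0.    ,  1.    ]])}
{'time_s': 0.15, 'joint_pos': array([-1.3222,  0.3338,  0.0399,  1.4661, -0.0134,  1.3433, -0.0585]), 'joint_velocities': array([-0.0002, -0.0006,  0.0004, -0.0043, -0.0009, -0.0004, -0.0006]), 'effort': array([  0.0028, -65.9042,   1.3672, -40.5868,   0.0169,   0.0097,
        -0.    ]), 'position': array([0.2215, 0.611 , 0.404 ]), 'tcp_rot': array([[-0.9401,  0.3408, -0.0003],
       [ 0.3408,  0.9401, -0.0012],
       [-0.0001, -0.0012, -1.    ]]), 'wrist_force': array([ 0.4976, -0.1955,  0.2987]), 'wrist_torque': array([-0.0249, -0.0058,  0.0202]), 'grasp_force': 0.0, 'gripper_width': 0.08526352888030964}
pics
```

View pics/top0.png

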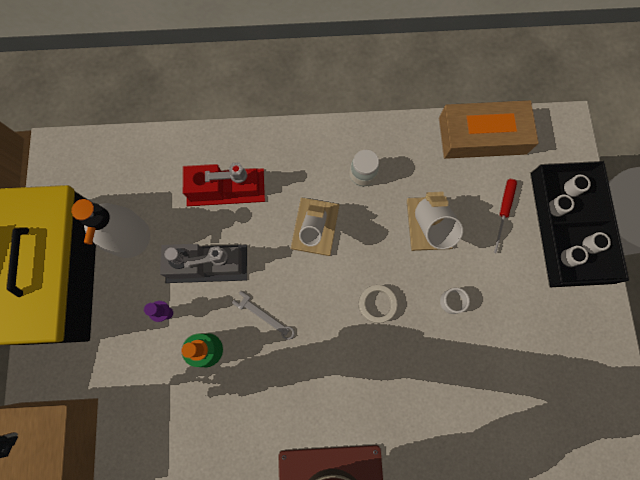

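View pics/scene0.png

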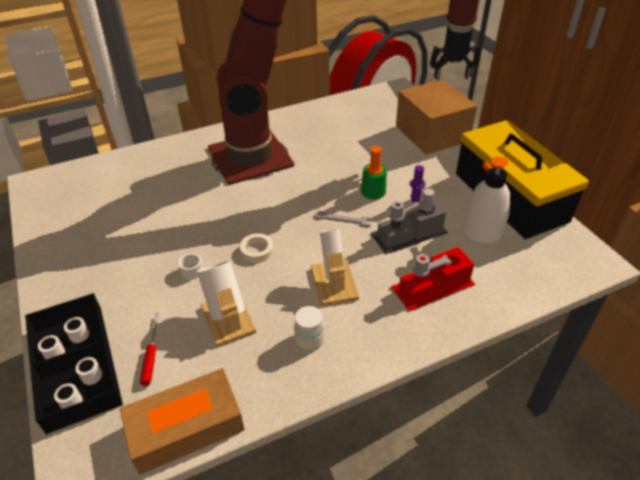

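The top view shows two block stands: the grey one at (205,262), with camera head top near (173,256) and nut near (217,255), and the red decoy at (225,183). The purple camera decoy is at (158,310). There are two pipes, with the wider mouth at (443,232) and the narrow one at (312,234). The grey stand and the wider pipe fit the description, so I'll confirm them in one enlarged composite.

```bash
cat > h.py <<'E'
import numpy as np,cv2
from rig import manip,camera,camera_info
np.set_printoptions(precision=4,suppress=True)
def pose(n,st=None):
    i=camera_info(n)
    if n=="wrist":
        T=np.eye(4);T[:3,:3]=st["tcp_rot"];T[:3,3]=st["position"];return i["intrinsics"],T@i["T_tool_cam"]
    return i["intrinsics"],i["world_from_camera"]
def ray(n,uv,st=None):
    K,T=pose(n,st);p=np.linalg.solve(K,[uv[0],uv[1],1]);d=T[:3,:3]@[p[0],-p[1],-p[2]]
    return T[:3,3],d/np.linalg.norm(d)
def plane(n,uv,z,st=None):
    o,d=ray(n,uv,st);return o+d*(z-o[2])/d[2]
def tri(*rs):
    A=sum(np.eye(3)-np.outer(d,d) for o,d in rs);b=sum((np.eye(3)-np.outer(d,d))@o for o,d in rs)
    return np.linalg.solve(A,b)
def px(n,P,st=None):
    K,T=pose(n,st);c=T[:3,:3].T@(np.asarray(P)-T[:3,3]);q=K@[c[0],-c[1],-c[2]];return q[:2]/q[2]
E
python3 - <<'E'
from h import *
t=cv2.imread("pics/top0.png");s=cv2.imread("pics/scene0.png")
def c(im,x,y,w,h):return cv2.resize(im[y:y+h,x:x+w],(400,300),interpolation=cv2.INTER_CUBIC)
a=np.vstack([np.hstack([c(t,155,225,100,75),c(t,400,180,100,75)]),np.hstack([c(s,365,180,100,75),c(s,180,255,100,75)])])
cv2.imwrite("pics/crop1.png",a)
E
```

```text
(no output)
```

View pics/crop1.png

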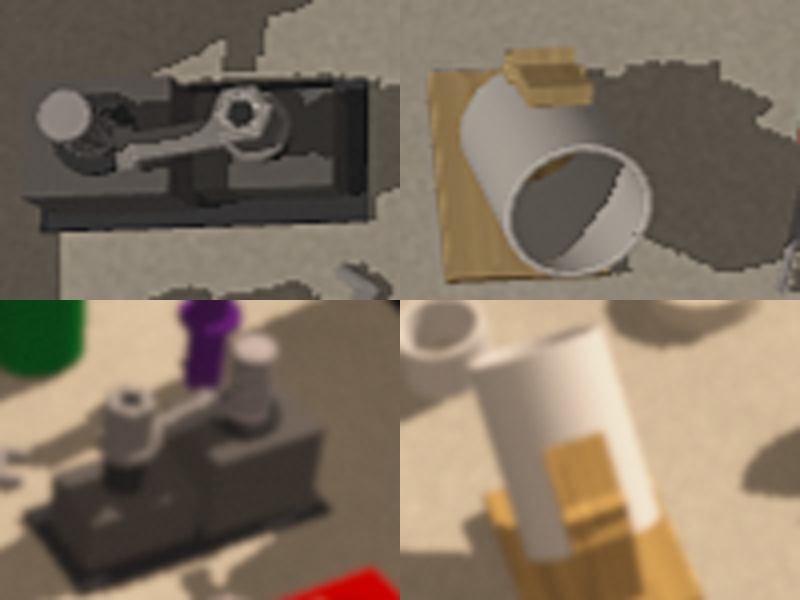

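Run:
```python
from h import *
def u(x,y,X,Y):return (X+(x+.5)/4-.5,Y+(y+.5)/4-.5)
T=lambda x,y:u(x,y,155,225)
W=lambda x,y:u(x-400,y,400,180)
S=lambda x,y:u(x,y-300,365,180)
cam=plane("top",T(65,115),.136);nut=plane("top",T(241,112),.1245)
print("cam",cam,"nut",nut,"dist",np.linalg.norm((cam-nut)[:2]),"yaw",np.degrees(np.arctan2(*(nut-cam)[:2])), "ang",np.degrees(np.arctan2((cam-nut)[1],(cam-nut)[0])))
print("tri cam",tri(ray("top",T(65,115)),ray("scene",S(256,352))),"nut",tri(ray("top",T(241,112)),ray("scene",S(131,401))))
kt=plane("top",T(122,158),.0885);print("keeper tip",kt,np.degrees(np.arctan2(*(kt-nut)[[1,0]])))
m=plane("top",W(580,210),.137);print("mouth",m)
a,b,c=[plane("top",W(*p),.015) for p in((430,72),(447,281),(630,270))]
print("base",a,b,c,"x dir",np.degrees(np.arctan2(*(a-b)[[1,0]])),np.linalg.norm(a-b),"y",np.degrees(np.arctan2(*(b-c)[[1,0]])))
print("stand foot ends",[plane("top",T(*p),.01) for p in((43,232),(368,220),(368,80))])
t=cv2.imread("pics/top0.png")
```

```text
cam [0.5538 0.3252 0.136 ] nut [0.5529 0.2309 0.1245] dist 0.0943301053191053 yaw -179.4464405157275 ang 89.44644051572747
tri cam [0.5553 0.3273 0.1297] nut [0.5537 0.2317 0.1207]
keeper tip [0.5373 0.3067 0.0885] 101.62506140354215
mouth [ 0.57  -0.282  0.137]
base [ 0.6934 -0.2324  0.015 ] [ 0.558  -0.2299  0.015 ] [ 0.559  -0.3434  0.015 ] x dir -1.0855427351565912 0.13535088382352023 y 90.50350266232311
stand foot ends [array([0.5092, 0.376 , 0.01  ]), array([0.5062, 0.178 , 0.01  ]), array([0.5937, 0.1766, 0.01  ])]
```

Call:
carry_out([
  [-0.75,-0.9,-0.46,0,0,0.344,1],
  [-0.75,-0.9,-0.46,0,0,0.344,1],
  [-0.75,-0.9,-0.46,0,0,0.344,1],
  [-0.75,-0.9,-0.46,0,0,0.344,1],
  [-0.75,-0.9,-0.46,0,0,0.344,1],
  [-0.75,-0.9,-0.46,0,0,0.344,1],
])

```text
time_s: 0.9
position: [0.2613, 0.5008, 0.4505]
tcp_rot: [[-0.136, 0.991, -0.0], [0.991, 0.136, -0.0], [-0.0, -0.0, -1.0]]
wrist_force: [0.1, 0.1, 0.7]
gripper_width: 0.0855
grasp_force: 0.0
```

Call:
carry_out([
  [-1,0.85,0,0,0,0,1],
  [-1,0.85,0,0,0,0,1],
  [-1,0.85,0,0,0,0,1],
])

```text
time_s: 1.27
position: [0.3636, 0.41, 0.4509]
tcp_rot: [[-0.134, 0.991, 0.001], [0.991, 0.134, -0.001], [-0.001, 0.001, -1.0]]
wrist_force: [0.5, -0.0, 0.3]
gripper_width: 0.0855
grasp_force: 0.0
```

Call:
carry_out([
  [-1,0.85,0,0,0,0,1],
  [-1,0.85,0,0,0,0,1],
  [-1,0.85,0,0,0,0,1],
])

```text
time_s: 1.65
position: [0.461, 0.3232, 0.4508]
tcp_rot: [[-0.135, 0.991, 0.001], [0.991, 0.135, -0.001], [-0.001, 0.001, -1.0]]
wrist_force: [-1.4, 0.4, -0.2]
gripper_width: 0.0854
grasp_force: 0.0
```

Call:
carry_out([
  [-1,0.83,0.3,0,0,0,1],
  [-1,0.83,0.8,0,0,0,1],
  [-1,0.83,0.8,0,0,0,1],
  [-1,0.83,0.8,0,0,0,1],
])

```text
time_s: 2.15
position: [0.5544, 0.239, 0.3684]
tcp_rot: [[-0.14, 0.99, -0.003], [0.99, 0.14, -0.003], [-0.002, -0.004, -1.0]]
wrist_force: [-0.3, 0.5, -0.0]
gripper_width: 0.0853
grasp_force: 0.0
```

Run:
```python
from h import *
s=manip.get_state();im=camera("wrist");cv2.imwrite("pics/w1.png",im)
np.save("w1.npy",np.r_[s["position"],s["tcp_rot"].ravel()])
print(s["position"],s["joint_pos"],s["time_s"])
for P in((.5529,.2309,.1245),(.5538,.3252,.136),(.5373,.3067,.0885)):print(px("wrist",P,s))
```

```text
[0.5544 0.239  0.3684] [-0.8584  0.2753  0.4571  1.6497 -0.1256  1.2501 -0.2361] 2.15
[318.2388 262.6176]
[346.3887  95.1852]
[310.4944 124.5472]
```

View pics/w1.png

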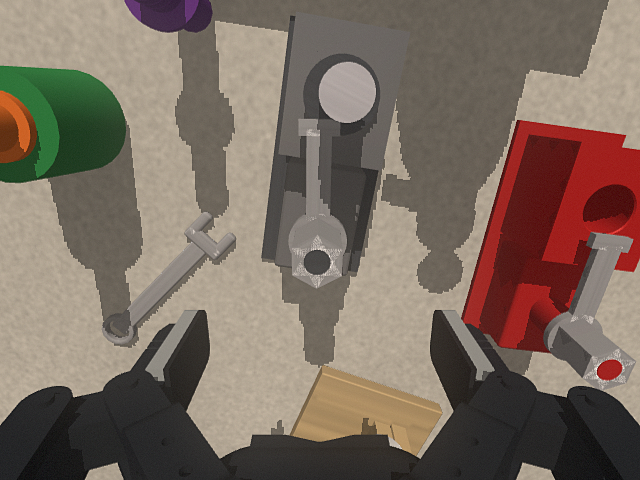

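The wrist view confirms it: nut top at (317,262), camera top at (347,92), keeper tip at (309,127). Flats are left and right, in line with the closing direction.

Run:
```python
from h import *
a=np.load("w1.npy");s=dict(position=a[:3],tcp_rot=a[3:].reshape(3,3))
n=plane("wrist",(317,262.5),.1245,s);c=plane("wrist",(347.5,92),.136,s);k=plane("wrist",(309,127),.0885,s)
print(n,c,np.linalg.norm((n-c)[:2]),"keeper",np.degrees(np.arctan2(*(k-n)[[1,0]])),"stand",np.degrees(np.arctan2(*(c-n)[[1,0]])))
v=[plane("wrist",p,.1245,s) for p in((317,237),(317,288))]
print("vertex dir",np.degrees(np.arctan2(*(v[0]-v[1])[[1,0]])),np.linalg.norm(v[0]-v[1]))
d=np.r_[n[:2],.267]-a[:3];print("tool shift",s["tcp_rot"].T@d)
```

```text
[0.5522 0.2309 0.1245] [0.5541 0.3267 0.136 ] 0.09586554616059087 keeper 101.85543106154174 stand 88.8398738940889
vertex dir 97.83550744650739 0.03273278939466329
tool shift [-0.0075 -0.003   0.1015]
```

Call:
carry_out([
  [-0.075,-0.03,0.0,0,0,0,1],
  [-0.075,-0.03,0.5,0,0,0,1],
  [-0.075,-0.03,0.9,0,0,0,1],
  [-0.075,-0.03,1.0,0,0,0,1],
  [-0.075,-0.03,1.0,0,0,0,1],
  [-0.075,-0.03,1.0,0,0,0,0],
  [-0.075,-0.03,1.0,0,0,0,0],
  [-0.075,-0.03,1.0,0,0,0,0],
  [-0.075,-0.03,1.0,0,0,0,0],
  [-0.075,-0.03,1.0,0,0,0,0],
])

```text
time_s: 3.45
position: [0.5527, 0.232, 0.2716]
tcp_rot: [[-0.142, 0.99, 0.001], [0.99, 0.142, 0.001], [0.001, 0.001, -1.0]]
wrist_force: [-1.7, -0.4, 5.5]
gripper_width: 0.0291
grasp_force: 59.1
```

Call:
carry_out([
  [0,0,0,0,0,-0.05,0],
  [0,0,0,0,0,-0.1,0],
  [0,0,0,0,0,-0.15,0],
  [0,0,0,0,0,-0.2,0],
  [0,0,0,0,0,-0.25,0],
  [0,0,0,0,0,-0.3,0],
  [0,0,0,0,0,-0.35,0],
  [0,0,0,0,0,-0.4,0],
  [0,0,0,0,0,-0.43,0],
  [0,0,0,0,0,-0.435,0],
  [0,0,0,0,0,-0.435,0],
])

```text
time_s: 4.82
position: [0.5526, 0.2319, 0.2716]
tcp_rot: [[-0.998, 0.062, 0.001], [0.062, 0.998, 0.0], [-0.001, 0.001, -1.0]]
wrist_force: [-2.3, -1.0, 7.8]
gripper_width: 0.0289
grasp_force: 59.2
```

Call:
carry_out([
  [0,0,0,0,0,0,0.65],
  [0,0,0,0,0,0,0.65],
  [0,0,0,0,0,0,0.65],
  [0,0,-0.3,0,0,0,0.65],
  [0,0,-0.7,0,0,0,0.7],
  [0,0,-1,0,0,0,1],
  [0,0,-1,0,0,0,1],
])

```text
time_s: 5.7
position: [0.5531, 0.2321, 0.3734]
tcp_rot: [[-0.998, 0.062, 0.004], [0.062, 0.998, 0.002], [-0.004, 0.002, -1.0]]
wrist_force: [-0.4, 0.2, 0.3]
gripper_width: 0.0852
grasp_force: 0.0
```

Run:
```python
from h import *
print("sprayer head",tri(ray("top",(84,210)),ray("scene",(497,163))),"nozzle",tri(ray("top",(90,236)),ray("scene",(488,165))), "bottle",plane("top",(122,226),.08))
s=manip.get_state();print(s["position"],s["joint_pos"],s["time_s"])
im=camera("wrist");t=camera("top")
cv2.imwrite("pics/w2.png",np.hstack([cv2.resize(im,(400,300)),cv2.resize(t[180:330,100:300],(400,300))]))
print(px("wrist",(.5541,.3267,.136),s))
```

```text
sprayer head [0.6316 0.4723 0.2324] nozzle [0.5887 0.4806 0.1929] bottle [0.638  0.4591 0.08  ]
[0.5531 0.2321 0.3734] [-0.6559  0.2482  0.2197  1.6471 -0.0568  1.2479  1.0838] 5.7
[485.789  247.3609]
```

View pics/w2.png

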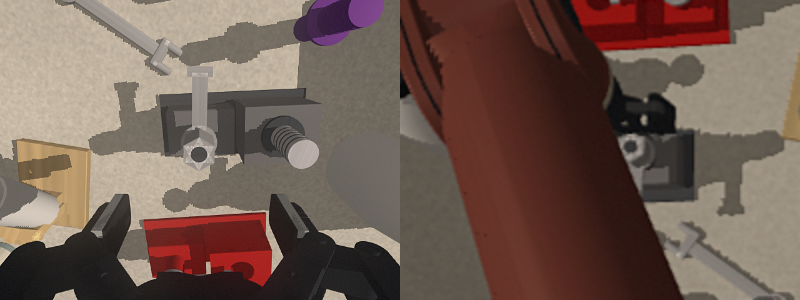

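Call:
carry_out([
  [0.05,0.5,0,0,0,0,1],
  [0.05,0.95,0,0,0,0,1],
  [0.05,0.95,0,0,0,0,1],
  [0.05,0.95,0,0,0,0,1],
])

```text
time_s: 6.3
position: [0.5533, 0.3266, 0.3692]
tcp_rot: [[-0.998, 0.062, -0.002], [0.062, 0.998, -0.002], [0.002, -0.002, -1.0]]
wrist_force: [-1.3, -0.4, 0.0]
gripper_width: 0.0855
grasp_force: 0.0
```

Run:
```python
from h import *
s=manip.get_state();im=camera("wrist")
g=cv2.cvtColor(im,cv2.COLOR_BGR2HSV)
print(s["position"]);p=px("wrist",(.554,.327,.136),s);print(p)
x,y=p.astype(int);cv2.imwrite("pics/w3.png",cv2.resize(im[max(0,y-75):y+75,x-100:x+100],(800,600),interpolation=cv2.INTER_CUBIC));print(x-100,max(0,y-75))
```

```text
[0.5533 0.3266 0.3692]
[322.2788 261.6137]
222 186
```

View pics/w3.png

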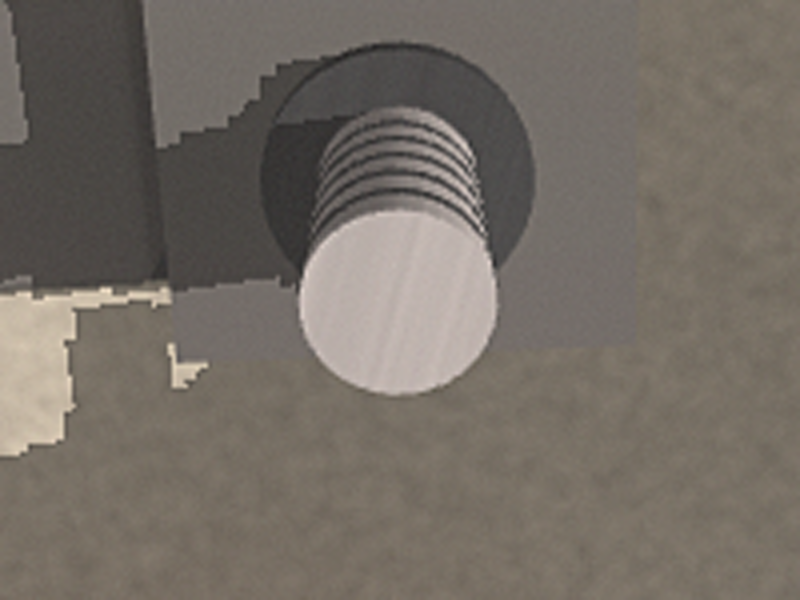

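The camera top is at crop (399,302), within 1 px of the prediction. Descending to grip it.

Call:
carry_out([
  [0,0,0.4,0,0,0,1],
  [0,0,0.8,0,0,0,1],
  [0,0,1,0,0,0,1],
  [0,0,1,0,0,0,1],
])

```text
time_s: 6.85
position: [0.5532, 0.3261, 0.2696]
tcp_rot: [[-0.998, 0.063, -0.002], [0.063, 0.998, -0.002], [0.002, -0.002, -1.0]]
wrist_force: [0.3, -0.8, 0.6]
gripper_width: 0.0854
grasp_force: 0.0
```

Call:
carry_out([
  [0,0,0.05,0,0,0,1],
  [0,0,0.05,0,0,0,0],
  [0,0,0.05,0,0,0,0],
  [0,0,0.05,0,0,0,0],
  [0,0,0.05,0,0,0,0],
  [0,0,0.05,0,0,0,0],
  [0,0,0.05,0,0,0,0],
])

```text
time_s: 7.72
position: [0.5535, 0.3271, 0.2663]
tcp_rot: [[-0.998, 0.062, 0.001], [0.062, 0.998, 0.0], [-0.001, 0.0, -1.0]]
wrist_force: [-0.6, -1.6, 6.1]
gripper_width: 0.0263
grasp_force: 59.0
```

Call:
carry_out([
  [0,0,-0.15,0,0,0,0],
  [0,0,-0.3,0,0,0,0],
  [0,0,-0.45,0,0,0,0],
  [0,0,-0.6,0,0,0,0],
  [0,0,-0.75,0,0,0,0],
  [0,0,-0.9,0,0,0,0],
  [0,0,-1,0,0,0,0],
  [0,0,-1,0,0,0,0],
])

```text
time_s: 8.72
position: [0.5535, 0.3271, 0.3666]
tcp_rot: [[-0.998, 0.062, 0.001], [0.062, 0.998, 0.001], [-0.001, 0.001, -1.0]]
wrist_force: [0.1, 0.8, -2.4]
gripper_width: 0.027
grasp_force: 59.1
```

Call:
carry_out([
  [0,0,-0.4,0,0,0,0],
  [0,0,-0.8,0,0,0,0],
  [0,0,-1,0,0,0,0],
  [0,0,-1,0,0,0,0],
])

```text
time_s: 9.22
position: [0.5536, 0.3271, 0.4667]
tcp_rot: [[-0.998, 0.062, 0.002], [0.062, 0.998, 0.001], [-0.002, 0.001, -1.0]]
wrist_force: [0.3, -0.8, -1.6]
gripper_width: 0.0267
grasp_force: 59.3
```

Call:
carry_out([
  [0,-0.4,0,0,0,0.05,0],
  [0,-0.8,0,0,0,0.1,0],
  [0,-1,0,0,0,0.15,0],
  [0,-1,0,0,0,0.2,0],
  [0,-1,0,0,0,0.25,0],
  [0,-1,0,0,0,0.25,0],
])

```text
time_s: 9.98
position: [0.5469, 0.2273, 0.4639]
tcp_rot: [[-0.663, 0.749, -0.002], [0.749, 0.663, -0.001], [0.0, -0.003, -1.0]]
wrist_force: [-0.5, 0.3, -1.8]
gripper_width: 0.0266
grasp_force: 59.5
```

Call:
carry_out([
  [-0.3,-0.31,0,0,0,0,0],
  [-0.6,-0.62,0,0,0,0,0],
  [-0.92,-0.94,0,0,0,0,0],
  [-0.92,-0.94,0,0,0,0,0],
])

```text
time_s: 10.48
position: [0.5375, 0.0917, 0.4653]
tcp_rot: [[-0.66, 0.751, -0.0], [0.751, 0.66, -0.001], [-0.001, -0.001, -1.0]]
wrist_force: [-0.1, 1.1, -2.1]
gripper_width: 0.0268
grasp_force: 59.7
```

Call:
carry_out([
  [-0.3,-0.31,0,0,0,0,0],
  [-0.6,-0.62,0,0,0,0,0],
  [-0.92,-0.94,0,0,0,0,0],
  [-0.92,-0.94,0,0,0,0,0],
])

```text
time_s: 10.98
position: [0.5276, -0.0385, 0.4653]
tcp_rot: [[-0.66, 0.751, -0.0], [0.751, 0.66, -0.001], [-0.001, -0.001, -1.0]]
wrist_force: [1.6, 0.0, -2.0]
gripper_width: 0.0267
grasp_force: 59.8
```

Call:
carry_out([
  [-0.3,-0.31,0,0,0,0,0],
  [-0.6,-0.62,0,0,0,0,0],
  [-0.92,-0.94,0,0,0,0,0],
  [-0.92,-0.94,0,0,0,0,0],
])

```text
time_s: 11.48
position: [0.518, -0.1688, 0.4653]
tcp_rot: [[-0.66, 0.751, -0.001], [0.751, 0.66, -0.001], [-0.0, -0.001, -1.0]]
wrist_force: [1.3, 0.8, -2.7]
gripper_width: 0.0267
grasp_force: 59.8
```

Call:
carry_out([
  [0,-0.4,0,0,0,0,0],
  [0,-0.82,0,0,0,0,0],
  [0,-0.82,0,0,0,0,0],
])

```text
time_s: 11.85
position: [0.4555, -0.2216, 0.4657]
tcp_rot: [[-0.661, 0.75, 0.0], [0.75, 0.661, 0.001], [0.0, 0.0, -1.0]]
wrist_force: [1.0, 0.7, -1.4]
gripper_width: 0.0269
grasp_force: 59.9
```

Run:
```python
from h import *
s=manip.get_state();print(s)
```

```text
{'time_s': 11.85, 'joint_pos': array([-0.2891, -0.0145,  0.6563,  1.7391,  0.0084,  1.4141,  1.0886]), 'joint_velocities': array([-0.024 ,  0.032 , -0.0539, -0.0229, -0.0385, -0.0106, -0.0215]), 'effort': array([  1.4968, -32.0223,   1.1347, -41.4108,   0.6251,   0.2515,
         0.3448]), 'position': array([ 0.4555, -0.2216,  0.4657]), 'tcp_rot': array([[-0.6615,  0.75  ,  0.0002],
       [ 0.75  ,  0.6615,  0.0005],
       [ 0.0003,  0.0005, -1.    ]]), 'wrist_force': array([ 1.043 ,  0.7119, -1.4198]), 'wrist_torque': array([ 0.0985, -0.0631, -0.0295]), 'grasp_force': 59.875617027282715, 'gripper_width': 0.026851723663018495}
```

```bash
cat >> h.py <<'E'
from scipy.spatial.transform import Rotation as Ro
def axis(psi,lean=40):
    l,p=np.radians(lean),np.radians(psi);h=np.array([np.cos(p),np.sin(p),0])
    return -np.sin(l)*h+[0,0,np.cos(l)],h
def Rt(psi):
    a,h=axis(psi);x=np.array([-h[1],h[0],0]);z=-a;return np.c_[x,np.cross(z,x),z]
def go(P,R,s):
    return s["tcp_rot"].T@(P-s["position"])/.1, Ro.from_matrix(s["tcp_rot"].T@R).as_rotvec()/np.pi
E
python3 - <<'E'
from h import *
s=manip.get_state();m=np.array([.57,-.282,.137]);R=Rt(-.5)
print(go(m+axis(-.5)[0]*(.253+.10),R,s))
t=cv2.imread("pics/top0.png");sc=cv2.imread("pics/scene0.png")
# wide pipe mouth: bright/low-sat ring points along rays from the centre (top view)
def ring(im,c,r0,r1):
    g=cv2.GaussianBlur(cv2.cvtColor(im,cv2.COLOR_BGR2GRAY),(3,3),0).astype(float)
    return g
g=cv2.cvtColor(t,cv2.COLOR_BGR2HSV)
print(g[232,425:470:2,2],g[232,425:470:2,1])
E
```

```text
(array([ 0.3057, -1.2298,  0.5823]), array([-0.212 , -0.0814,  0.2231]))
[158 148  83  89  89  89  89  89  88  88  86  87  74 168 165 163 162 158
 175  90  85  90  88] [27 29 31 32 34 32 32 34 32 35 33 32 34 29 28 28 28 26 28 48 51 48 49]
```

Call:
carry_out([
  [0.1,-0.3,0.0,-0.035,-0.013,0.037,0],
  [0.2,-0.6,0.0,-0.07,-0.027,0.074,0],
  [0.3,-0.9,0.0,-0.106,-0.04,0.111,0],
  [0.3,-1,0.1,-0.141,-0.054,0.149,0],
  [0.3,-1,0.2,-0.177,-0.068,0.186,0],
  [0.3,-1,0.3,-0.212,-0.081,0.223,0],
  [0.3,-1,0.3,-0.212,-0.081,0.223,0],
  [0.3,-1,0.3,-0.212,-0.081,0.223,0],
])

```text
time_s: 12.85
position: [0.3628, -0.2637, 0.4361]
tcp_rot: [[0.003, 0.768, 0.641], [1.0, -0.002, -0.003], [-0.001, 0.641, -0.768]]
wrist_force: [-0.1, 0.3, -1.9]
gripper_width: 0.0269
grasp_force: 60.0
```

Run:
```python
from h import *
s=manip.get_state();print(s["position"],s["tcp_rot"],s["joint_pos"])
m=np.array([.57,-.282,.137]);a,h=axis(-.5);print(go(m+a*(.253+.10),Rt(-.5),s))
im=camera("wrist");cv2.imwrite("pics/w4.png",im);cv2.imwrite("pics/t4.png",camera("top"));cv2.imwrite("pics/s4.png",camera("scene"))
np.save("w4.npy",np.r_[s["position"],s["tcp_rot"].ravel()]);print(px("wrist",m,s))
```

```text
[ 0.3628 -0.2637  0.4361] [[ 0.0033  0.7679  0.6405]
 [ 1.     -0.0017 -0.003 ]
 [-0.0012  0.6405 -0.7679]] [ 0.0665 -0.3735  0.5031  2.1359 -0.2741  0.7601  0.7349]
(array([-0.1637, -0.3345,  0.0943]), array([-0.0009, -0.0008,  0.0016]))
[283.7647 221.4922]
```

View pics/w4.png

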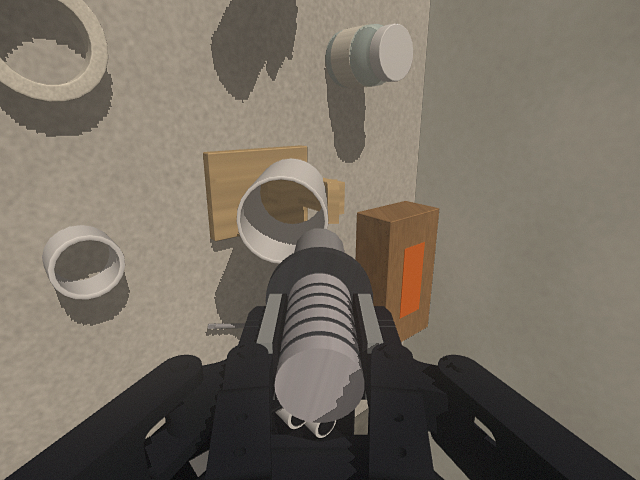

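The wrist view shows the wide mouth rim centred near (283,220), close to the predicted (284,221), with the held camera in line below it. I'll enlarge the rim to refine the centre and axis.

Run:
```python
import cv2
im=cv2.imread("pics/w4.png")[145:270,200:360];cv2.imwrite("pics/w4c.png",cv2.resize(im,(768,600),interpolation=cv2.INTER_CUBIC))
```

```text
(no output)
```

View pics/w4c.png

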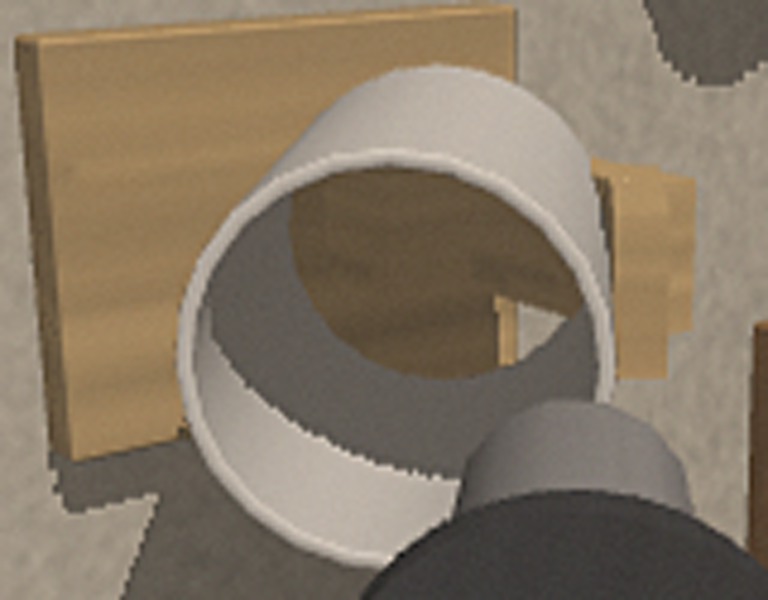

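Run:
```python
from h import *
from scipy.optimize import least_squares
a=np.load("w4.npy");s=dict(position=a[:3],tcp_rot=a[3:].reshape(3,3))
U=lambda p:(200+(p[0]+.5)/4.8-.5,145+(p[1]+.5)/4.8-.5)
rim=[(180,350),(215,235),(275,180),(320,158),(395,149),(500,178),(597,290),(613,350),(200,440),(235,500),(290,545),(345,565)]
far=[(291,210),(300,265),(330,320),(380,362),(440,379),(500,370),(545,340)]
rr=[ray("wrist",U(p),s) for p in rim];rf=[ray("wrist",U(p),s) for p in far]
def hit(o,d,c,n):return o+d*((c-o)@n)/(d@n)
def res(v,fz):
    c=np.r_[v[0],v[1],.137 if fz else v[3]];n=axis(v[2],40 if fz else v[4])[0]
    return np.r_[[np.linalg.norm(hit(o,d,c,n)-c)-.041 for o,d in rr],[np.linalg.norm(hit(o,d,c-.12*n,n)-c+.12*n)-.0375 for o,d in rf]]*1000
for fz,x0 in((1,[.57,-.282,0]),(0,[.57,-.282,0,.137,40])):
    r=least_squares(res,x0,args=(fz,));print(r.x,np.round(r.fun,1))
e=[plane("wrist",U(p),.015,s) for p in((45,40),(72,455),(515,12))]
print("base yaw",np.degrees(np.arctan2(*(e[0]-e[1])[[1,0]]))-90,np.degrees(np.arctan2(*(e[2]-e[0])[[1,0]])),np.linalg.norm(e[0]-e[1]),np.linalg.norm(e[2]-e[0]))
```

```text
[ 0.5687 -0.2818 -0.3447] [-0.6  0.2  0.2  0.4 -0.  -0.3 -1.2 -1.  -0.9 -0.   0.3 -0.2  0.3 -0.7
 -0.8 -0.   0.5  0.5 -0.3]
[ 0.5701 -0.2825 -0.5822  0.1341 40.3213] [-0.7  0.   0.1  0.4  0.1  0.1 -0.4 -0.2 -0.8  0.2  0.6  0.3  0.7 -0.3
 -0.6 -0.   0.4  0.4 -0.4]
base yaw -1.663126064122011 -1.2479713700072443 0.09690043040243841 0.13227373289979946
```

Run:
```python
from h import *
s=manip.get_state();m=np.array([.57,-.282,.137]);a,h=axis(-.7);print(go(m+a*(.253+.05),Rt(-.7),s),m+a*.303)
```

```text
(array([-0.1564, -0.3371,  0.5946]), array([-0.0004, -0.0014,  0.002 ])) [ 0.3752 -0.2796  0.3691]
```

Call:
carry_out([
  [-0.04,-0.08,0.15,0,0,0,0],
  [-0.08,-0.17,0.3,0,-0.001,0.001,0],
  [-0.12,-0.25,0.45,0,-0.001,0.002,0],
  [-0.155,-0.335,0.595,0,-0.001,0.002,0],
  [-0.155,-0.335,0.595,0,-0.001,0.002,0],
  [-0.155,-0.335,0.595,0,-0.001,0.002,0],
  [-0.155,-0.335,0.595,0,-0.001,0.002,0],
])

```text
time_s: 13.88
position: [0.3747, -0.28, 0.3692]
tcp_rot: [[0.014, 0.766, 0.643], [1.0, -0.012, -0.008], [0.002, 0.643, -0.766]]
wrist_force: [-0.2, -0.2, -1.5]
gripper_width: 0.0263
grasp_force: 60.0
```

Run:
```python
from h import *
s=manip.get_state();print(s["position"],s["joint_pos"],s["wrist_force"],s["time_s"])
m=np.array([.57,-.282,.137]);a,h=axis(-.7);print(go(m+a*.303,Rt(-.7),s))
w=camera("wrist");c=camera("scene");t=camera("top")
cv2.imwrite("pics/f.png",np.hstack([cv2.resize(w[120:420,170:470],(400,400)),cv2.resize(c[205:345,150:290],(400,400),interpolation=cv2.INTER_CUBIC)]))
L=s["position"]+.253*s["tcp_rot"][:,2];print("lens",L,px("scene",L),"axis",px("wrist",L,s),px("wrist",L-.06*s["tcp_rot"][:,2],s),px("scene",L-.1*s["tcp_rot"][:,2]))
```

```text
[ 0.3747 -0.28    0.3692] [-0.0233 -0.2803  0.6473  2.2048 -0.3994  0.6212  0.9024] [-0.2056 -0.1749 -1.4716] 13.875
(array([0.0035, 0.0034, 0.0037]), array([ 0.0001,  0.0001, -0.0008]))
lens [ 0.5374 -0.282   0.1754] [206.1011 244.9942] axis [320.2793 245.1585] [320.4838 289.3218] [193.308  203.9988]
```

View pics/f.png

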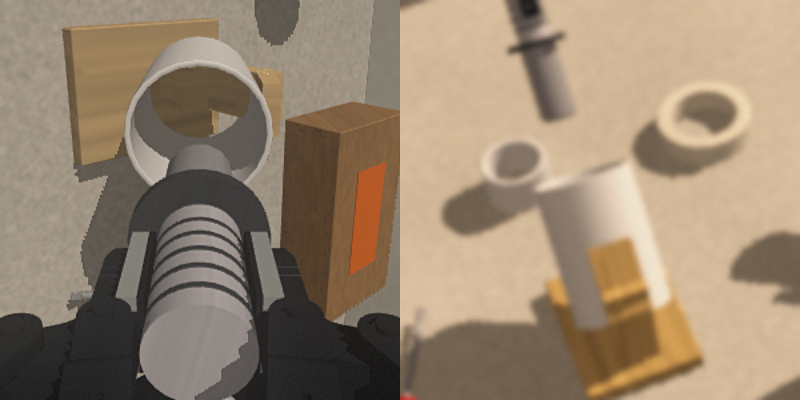

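The camera head sits in line with the wide pipe. In the scene crop the lens is at (556,115), which is image (205,245) against a predicted (206,245). In the wrist view the barrel and the rim are both centred at about x=200. Nothing is touching, so I'm handing it in.

```bash
python3 -c "
from rig import hand_in;print(hand_in())"
```

```text
the job is handed in; nothing more can be done
None
```

The job is handed in: I turned the nut about 78° so the keeper swung clear, drew the camera head straight up, and am still holding it about 5 cm outside the wide pipe's mouth, centred and in line with the bore; the arm's clock read about 14 s of the 51 s allowed.

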